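# Load the grafting press with the scion that matches the rootstock

### The arm

A 6-joint arm with a two-finger parallel gripper is mounted at the origin on the work surface. World frame = base frame: x ahead of the robot, y to its left, z up, the work surface at z = 0. Lengths are in m, angles in degrees, forces in N, time in s.
With the tool pointing down it reaches from about 0.375 to 0.9 m from the base axis. Payload 3.1 kg.
Tool frame: the origin (TCP) lies at the very end of the fingers, on their centre line; the grasp point (between the pads) lies 19 mm behind it (bot.tcp_to_grasp is the distance from the TCP to the grasp point, in m); z points along the fingers, y is the line along which they close (so a half turn about z gives the same grasp; the last joint's range is limited). The gripper opens to 87 mm and grips with 3 to 60 N. Pads are 19 mm wide; open, the fingers measure 117 mm over their backs; the gripper's body (75 mm by 190 mm) begins 51 mm behind the grasp point.
Start: joints at [-81.503, 30.224, 82.088, -0, 67.689, -10.227], TCP at [0.201, -0.592, 0.223] pointing down, gripper open.
Joint ranges: [-176.69, 176.69], [-43.24, 126.21], [12.49, 139.97], [-82, 262], [0, 151.66], [-163.58, 163.58]. Speed limits (degrees/s): [159.86, 159.86, 180, 180, 180, 180].

### API

Orientations are given as a 3x3 rotation matrix whose columns are the frame's x, y, z axes.
In Python, from rig import telemetry, capture, camera_info, job, bot gives the robot as it stands. The module is installed in compiled form; this text tells all that it offers.
- The arm moves only by the tool carry_out, never from a script. Its argument "deltas" is a list that holds one entry, the list of rows, each a list of 7 numbers: the shift along the tool's x, y, z scaled (see below), then the turn, a rotation vector about the tool's x, y, z scaled (see below), then the closure, from -1 (fully open) to 1 (shut). In form: [[[dx, dy, dz, ax, ay, az, claw], ...]]. A call has exactly 10 rows; each row is the pose to reach, as a shift and turn from the pose commanded when the call began, along the tool's axes at that moment, turning the shorter way round; what a row does not reach only later rows make up. The controller multiplies each number of a shift by 15 cm and each number of a turn by 360 degrees. A row lasts 1/12 s, in which the tool goes at most 41.7 mm and 7.16 degrees, less where a joint would pass 70% of its speed; a pose out of reach is approached as far as the arm can. A call with a number of a shift or a turn outside -1 to 1 is refused whole. A call with a gripper value outside its range is refused whole. The fingers move at their own pace and stop on an object; the grip force is fixed at half the most. Time passes only in rows, so rows that repeat a pose let the fingers close, or fill a call up. It gives the time, the measured TCP pose, the force, the opening and the grip force at its end, in the units of the state.
- telemetry.read_state(): the state, without advancing time (a new reading comes with each control period).
- capture(name): name is "side" or "top" or "wrist"; returns the picture (384x512x3 uint8, red, green, blue); there is no depth.
- camera_info(name): a dict with "mtx" (3x3 intrinsics, pixels), "cam_to_world" (4x4, takes a point from camera to world coordinates); the wrist camera has in their place "T_tool_cam" (4x4, takes a point from camera to tool coordinates, whose origin is the TCP and whose axes are the flange's). Camera axes: x right, y down, z forward; pixel columns grow to the right and rows downward; lengths in m; the calibration is good to about 2 mm. A picture is of the moment at which its call begins: read the wrist's pose just before it. camera_info takes no time and is no camera call.
- job.hand_in(): hands the job in; it is judged then, once.
The state is a dict: "time_s": time; "joint_positions": joint angles; "qvel": joint speeds; "tau": joint torques, N m; "position": TCP position; "tcp_rot": TCP orientation; "force": force on the tool from outside, world axes, zero at the start; "moment": the same for the moment, N m; "opening": opening from 0.0 (shut) to 1.0 (fully open); "grasp_force": force on a finger pad.
Only numpy, scipy, OpenCV 4.12 (cv2) and the standard library are available. Lean on these libraries where they do the work, as an engineer would, in place of code of your own. Each camera call takes 0.05 s, during which the arm holds its last target. There are 200 camera calls.

### The job

Take the short offcut out of the press's cradle and put it in the steel tray, then lay in the cradle, behind the rootstock that is already there, the budded scion of the same thickness as that rootstock. Slide the tailstock up by its grip tab so that scion and rootstock are pushed end to end right up to the hidden stop in the head and the sprung nose is held about half pressed in, never bottomed (that crushes the wood). Leave the other cuttings where they lie.

Things in the scene. Friction and masses are not known exactly. Their poses are not given: they have to be found in the camera images.
- press: Grafting press: aluminium plate 175 x 460 mm, top 30 mm above the table, with a cradle of two parallel round steel bars (8 mm thick, centre lines 16 mm apart, 40 mm above the table) along its y axis. Origin at table level under the cradle's middle line (x = 0). A cutting lies lengthwise on the bars, its axis 51.5, 55.0 or 58.3 mm above the table for 20, 26 or 32 mm diameter. Does not move.
- tunnel (a point): Mouth of the head at the cradle's +y end, on the cradle line, 55 mm above the table, axes as the press. The head reaches 94 mm to +y from here, 43 mm to each side, is 100 mm high, with an air cylinder up to 234 mm: a tunnel 50 mm wide, 86 mm high. A fixed end stop hidden inside has its face 36 to 63 mm past the mouth, set differently each time; it can only be felt.
- waiting (a point): Middle of a second pair of bars, parallel to the cradle at the press's x = 85 mm and at the same height, where the two waiting rootstocks lie end to end (point at the bars' centre height, 40 mm).
- carriage (a joint): Tailstock of the press: a grey block (60 x 50 mm, top 78 mm above the table) that slides along the cradle; 0 = fully back, grows as it moves to the press's +y (m), up to 0.16. It takes about 10 N to slide and stays where it is left. Its front carries the sprung nose.
- handle (a point): Point on the tailstock's upright steel grip tab (18 mm along the press's x, 32 mm along y, from 76 to 136 mm above the table): on its middle, 16 mm below its top. Axes as the press.
- nose (a joint): Sprung nose at the tailstock's front, a 26 mm disc on a stem: how far it is pressed into the tailstock (m). 0 = fully out (disc 30 mm in front of the block), 0.015 = bottomed. Spring about 0.7 N per mm.
- nose_face (a point): Centre of the nose disc's front face (faces the press's +y), 55 mm above the table.
- offcut: Offcut left in the cradle: a plain piece of wood, 26 mm diameter, 70 mm long, without buds. Origin at its centre, long axis y.
- tray: Empty low stainless steel tray for offcuts, 100 (its x) x 170 (its y) x 32 mm high, 3 mm walls and 3 mm floor, in front of the press; it does not move. Origin under its centre.
- board: Wooden board (215 x 135 mm, 14 mm thick) with three pairs of bars along its y axis at x = -70, 0, 70 mm, 18 mm above the table, one scion on each pair. It does not move. Origin under its centre.
- stock_thin: The thin rootstock: a round brown wooden cutting without buds, 20 mm diameter, 110 mm long; origin at its centre, long axis y. It lies either in the press's cradle with its far end in the head's tunnel, or on the waiting bars at the press's x = 85 mm.
- stock_middle: The middle rootstock: a round brown wooden cutting without buds, 26 mm diameter, 110 mm long; origin at its centre, long axis y. It lies either in the press's cradle with its far end in the head's tunnel, or on the waiting bars at the press's x = 85 mm.
- stock_thick: The thick rootstock: a round brown wooden cutting without buds, 32 mm diameter, 110 mm long; origin at its centre, long axis y. It lies either in the press's cradle with its far end in the head's tunnel, or on the waiting bars at the press's x = 85 mm.
- scion_thin: The thin scion: a round brown wooden cutting with three small buds, 20 mm diameter, 100 mm long; origin at its centre, long axis y (either end may lead). It lies on one of the three places of the board, its axis 29.5 mm above the table.
- scion_middle: The middle scion: a round brown wooden cutting with three small buds, 26 mm diameter, 100 mm long; origin at its centre, long axis y (either end may lead). It lies on one of the three places of the board, its axis 33.0 mm above the table.
- scion_thick: The thick scion: a round brown wooden cutting with three small buds, 32 mm diameter, 100 mm long; origin at its centre, long axis y (either end may lead). It lies on one of the three places of the board, its axis 36.3 mm above the table.
Things that resemble listed ones, but are neither listed nor needed, are in the scene too. Leave any purple look-alike of the offcut alone. What is shaped like the stock_thick but white is not meant.

How it is judged:
By the outcome, as a careful person would: the job done as asked, in the order asked, and still so for the second after the job is handed in, with the robot touching nothing.
It also fails if it takes over 72 s, if anything falls off the work surface, if the arm or the gripper's body presses on something with over 40 N, if the wrist force passes 120 N, or if a joint passes its speed limit or range.

## Working session

There is one attempt and no reset: what is moved stays moved. The work goes in short steps, Python scripts to look and compute and a tool call to move; the robot and the scene stay as the last step left them, time stands still between calls to the robot, and variables do not carry over. Pictures are saved under pics/ and viewed, at most 13 in all, crops included, and the job is handed in when it is done.

Besides the shell and the picture viewer there is one more tool, called as name(argument=value, ...), one argument or row to a line, values as JSON. carry_out: Moves the arm, as the interface text tells. Its arguments: {"type":"object","properties":{"deltas":{"type":"array","items":{"type":"array","items":{"type":"array","items":{"type":"number"}}}}},"required":["deltas"]}

```bash
mkdir -p pics
python3 - <<'E'
from rig import telemetry,capture,camera_info,bot
import cv2,numpy as np
for n in("top","side"):
    im=capture(n);cv2.imwrite(f"pics/{n}1.png",im[:,:,::-1])
    c=camera_info(n);print(n,np.round(c["mtx"],1).tolist(),np.round(c["cam_to_world"],4).tolist())
print(camera_info("wrist"))
s=telemetry.read_state();print(s);print(bot.tcp_to_grasp)
E
```

```text
top [[373.9, 0.0, 250.6], [0.0, 373.9, 190.0], [0.0, 0.0, 1.0]] [[0.0775, -0.9762, 0.2026, 0.2781], [-0.997, -0.0763, 0.0139, 0.0585], [0.0019, -0.203, -0.9792, 1.0427], [0.0, 0.0, 0.0, 1.0]]
side [[349.4, 0.0, 254.2], [0.0, 349.4, 199.7], [0.0, 0.0, 1.0]] [[-0.9195, -0.2101, 0.3322, 0.1579], [-0.393, 0.5042, -0.769, 0.8252], [-0.006, -0.8376, -0.5462, 0.6514], [0.0, 0.0, 0.0, 1.0]]
{'mtx': array([[340.43752777,   0.        , 249.44916023],
       [  0.        , 340.43752777, 192.89512028],
       [  0.        ,   0.        ,   1.        ]]), 'T_tool_cam': array([[-4.43506254e-04, -9.59258644e-01, -2.82529037e-01,
         7.64561133e-02],
       [ 9.99999895e-01, -3.91991213e-04, -2.38861284e-04,
         1.16891944e-03],
       [ 1.18380852e-04, -2.82529113e-01,  9.59258717e-01,
        -1.60917446e-01],
       [ 0.00000000e+00,  0.00000000e+00,  0.00000000e+00,
         1.00000000e+00]])}
{'time_s': 0.1, 'joint_positions': array([-8.15015259e+01,  3.02742197e+01,  8.21507214e+01, -1.62575299e-04,
        6.76868613e+01, -1.02277397e+01]), 'qvel': array([ 0.07590626, -0.16253189, -0.21199612,  0.01810584,  0.0302217 ,
       -0.0224003 ]), 'tau': array([-8.69932792e-04, -4.40987134e+01, -1.77150983e+01,  6.35385001e-02,
        5.34022122e-02, -4.69226109e-05]), 'position': array([ 0.20057705, -0.59124141,  0.22165394]), 'tcp_rot': array([[ 9.47063196e-01,  3.21047066e-01, -2.90967851e-04],
       [ 3.21047013e-01, -9.47061293e-01,  1.92950349e-03],
       [ 3.43897045e-04, -1.92077610e-03, -9.99998096e-01]]), 'force': array([-0.790263  , -0.28485266, -0.133033  ]), 'moment': array([ 0.04619939,  0.00542266, -0.04740472]), 'grasp_force': 0.0, 'opening': 0.9972471133960876}
0.0187
```

View pics/top1.png

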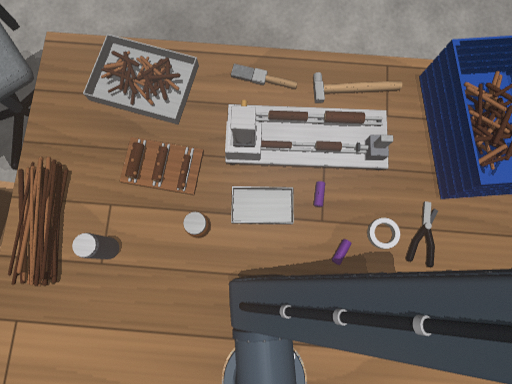

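View pics/side1.png

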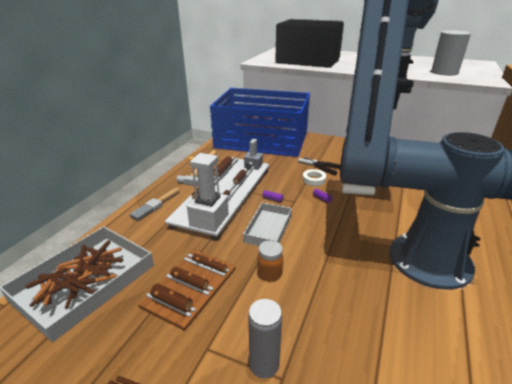

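The top view shows the press with its head at (243,132) and tailstock at (378,147). In the cradle are the rootstock at about (275,146) and the offcut at about (328,146). The waiting stocks are at (288,116) and (345,117), the board with three scions is at (160,165), and the tray is at (262,205). 

Candidates for the offcut:
- the brown piece at (328,146) in the cradle, which fits the description
- the purple pieces at (319,193) and (342,250), which are decoys

Next is a close crop to check this.

Run:
```python
import cv2,numpy as np
im=cv2.imread("pics/top1.png")
a=cv2.resize(im[95:172,218:395],None,fx=4.5,fy=4.5,interpolation=cv2.INTER_CUBIC)
b=cv2.resize(im[136:194,115:210],None,fx=4.2,fy=4.2,interpolation=cv2.INTER_CUBIC)
o=np.zeros((600,800,3),np.uint8);o[:a.shape[0],:a.shape[1]]=a[:,:800];o[350:350+b.shape[0],:b.shape[1]]=b
cv2.imwrite("pics/crop1.png",o)
```

```text
(no output)
```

View pics/crop1.png

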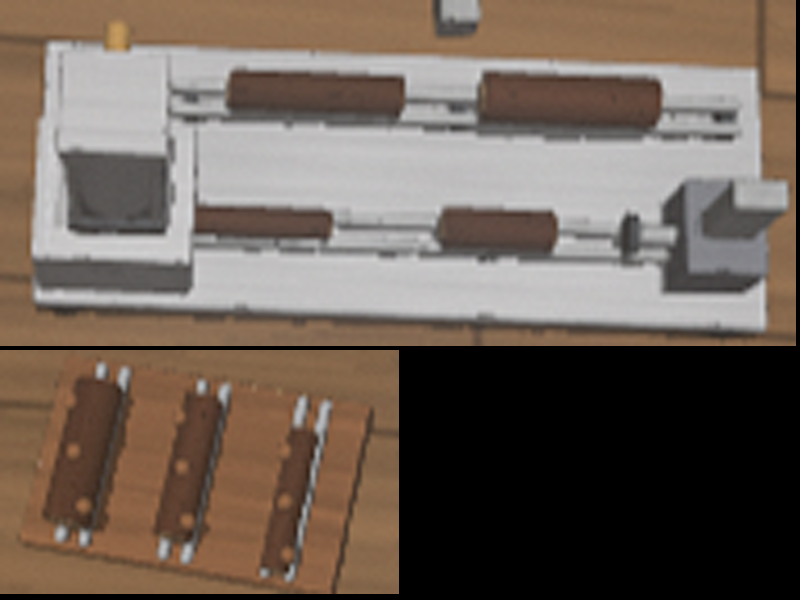

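```bash
cat > h.py <<'E'
import cv2,numpy as np
from rig import telemetry,capture,camera_info
def ray(name,uv,z,T=None):
    """pixels -> world points on plane z"""
    c=camera_info(name);M=c["cam_to_world"] if T is None else T@c["T_tool_cam"]
    uv=np.atleast_2d(uv).astype(float)
    d=np.c_[uv,np.ones(len(uv))]@np.linalg.inv(c["mtx"]).T@M[:3,:3].T;o=M[:3,3]
    return o+d*((z-o[2])/d[:,2])[:,None]
def tool():
    s=telemetry.read_state();T=np.eye(4);T[:3,:3]=s["tcp_rot"];T[:3,3]=s["position"];return T
def wood(im):
    i=im.astype(int);r,b=i[...,0],i[...,2]
    return ((i.sum(2)<240)&(r-b>12)&(r-b>0.2*r)).astype(np.uint8)
def rect(mask,roi):
    x0,y0,x1,y1=roi;m=np.zeros_like(mask);m[y0:y1,x0:x1]=mask[y0:y1,x0:x1]
    cs,_=cv2.findContours(m,cv2.RETR_EXTERNAL,cv2.CHAIN_APPROX_NONE)
    return cv2.minAreaRect(max(cs,key=cv2.contourArea))
def ends(r):
    b=cv2.boxPoints(r);e=[b[1]-b[0],b[2]-b[1]]
    return (np.array([(b[0]+b[3])/2,(b[1]+b[2])/2]) if np.linalg.norm(e[0])>np.linalg.norm(e[1]) else np.array([(b[0]+b[1])/2,(b[2]+b[3])/2]))
def goto(p,yaw):
    """numbers of a row from the present commanded~measured pose"""
    T=tool();R=T[:3,:3];a=np.radians(yaw)
    Rt=np.array([[np.cos(a),np.sin(a),0],[np.sin(a),-np.cos(a),0],[0,0,-1]])
    d=R.T@(np.array(p)-T[:3,3])/.15
    w=cv2.Rodrigues(R.T@Rt)[0].ravel()/(2*np.pi)
    print("shift",np.round(d,3),"turn",np.round(w,4))
E
python3 - <<'E'
from h import *
im=cv2.imread("pics/top1.png")[:,:,::-1]
m=wood(im)
for n,roi,z in [("waitA",(265,105,312,126),.055),("waitB",(320,105,372,126),.0583),("stock",(258,138,296,154),.0515),("offcut",(312,138,345,154),.055),
  ("scL",(120,136,147,190),.0363),("scM",(148,136,172,190),.033),("scR",(174,136,198,190),.0295)]:
    r=rect(m,roi);e=ends(r);p=ray("top",e,z)
    print(n,np.round(r[0],1),np.round(r[1],1),"ends",np.round(p[:,:2],4).tolist(),"c",np.round(p.mean(0)[:2],4),"len",round(np.linalg.norm(p[0]-p[1]),4))
# tray approx
print(ray("top",[[232,186],[293,186],[293,223],[232,223]],.032).round(3).tolist(), ray("top",[[232,186],[293,186],[293,223],[232,223]],.032).mean(0))
print("tab top",ray("top",[[379,136]],.136), "tray mid",ray("top",[[262,205]],.03))
E
```

```text
waitA [288.  115.1] [38.1  8. ] ends [[0.7038, 0.0379], [0.7068, -0.0693]] c [ 0.7053 -0.0157] len 0.1072
waitB [344.1 116.8] [40.1 10.4] ends [[0.7091, -0.1165], [0.7135, -0.2287]] c [ 0.7113 -0.1726] len 0.1122
stock [276.4 143.9] [29.1  5.8] ends [[0.6185, 0.0516], [0.6198, -0.0293]] c [0.6191 0.0111] len 0.0809
offcut [329. 146.] [ 8. 24.] ends [[0.6207, -0.101], [0.6259, -0.1673]] c [ 0.6233 -0.1341] len 0.0664
scL [135.6 161. ] [15.1 39. ] ends [[0.4886, 0.4032], [0.6, 0.3951]] c [0.5443 0.3992] len 0.1117
scM [160.1 163.8] [12.3 35.3] ends [[0.4917, 0.3326], [0.5933, 0.3292]] c [0.5425 0.3309] len 0.1017
scR [183.3 171.9] [ 7.2 35.3] ends [[0.4749, 0.2688], [0.5756, 0.2598]] c [0.5252 0.2643] len 0.1011
[[0.494, 0.125, 0.032], [0.508, -0.043, 0.032], [0.405, -0.049, 0.032], [0.392, 0.116, 0.032]] [0.44986941 0.03716366 0.032     ]
tab top [[ 0.63176112 -0.24480822  0.136     ]] tray mid [[0.44819291 0.03836647 0.03      ]]
```

The cradle rootstock is the thin one: about 6 px across, against 8 px for the offcut and 8 and 10 px for the waiting stocks. The thin scion is the rightmost on the board, at (183,172). I'm moving above the offcut for a wrist view.

carry_out(
  deltas=[
    [[1,-0.55,0,0,0,-0.19,-1],[1,-0.55,0,0,0,-0.19,-1],[1,-0.55,0,0,0,-0.19,-1],[1,-0.55,0,0,0,-0.19,-1],[1,-0.55,0,0,0,-0.19,-1],[1,-0.55,0,0,0,-0.19,-1],[1,-0.55,0,0,0,-0.19,-1],[1,-0.55,0,0,0,-0.19,-1],[1,-0.55,0,0,0,-0.19,-1],[1,-0.55,0,0,0,-0.19,-1]],
  ],
)

```text
time_s: 0.93
position: [0.3162, -0.4651, 0.2221]
tcp_rot: [[0.044, 0.999, -0.0], [0.999, -0.044, 0.001], [0.001, -0.001, -1.0]]
force: [0.5, 0.6, -0.8]
opening: 0.999
grasp_force: 0.0
```

```bash
python3 -c "
from h import *
goto([.623,-.134,.18],92.5);print(tool().round(3))"
```

```text
shift [2.296 1.945 0.282] turn [-0.0001 -0.0002 -0.014 ]
[[ 0.044  0.999 -0.     0.316]
 [ 0.999 -0.044  0.001 -0.465]
 [ 0.001 -0.001 -1.     0.222]
 [ 0.     0.     0.     1.   ]]
```

carry_out(
  deltas=[
    [[1,0.95,0,0,0,-0.014,-1],[1,0.95,0,0,0,-0.014,-1],[1,0.95,0,0,0,-0.014,-1],[1,0.95,0,0,0,-0.014,-1],[1,0.95,0,0,0,-0.014,-1],[1,0.95,0,0,0,-0.014,-1],[1,0.95,0,0,0,-0.014,-1],[1,0.95,0,0,0,-0.014,-1],[1,0.95,0,0,0,-0.014,-1],[1,0.95,0,0,0,-0.014,-1]],
  ],
)

```text
time_s: 1.77
position: [0.4651, -0.3241, 0.2224]
tcp_rot: [[-0.036, 0.999, -0.0], [0.999, 0.036, 0.0], [0.0, -0.0, -1.0]]
force: [0.3, 0.9, 0.8]
opening: 1.001
grasp_force: 0.0
```

carry_out(
  deltas=[
    [[1,0.9,0.2,0,0,0,-1],[1,0.9,0.2,0,0,0,-1],[1,0.9,0.2,0,0,0,-1],[1,0.9,0.2,0,0,0,-1],[1,0.9,0.2,0,0,0,-1],[1,0.9,0.2,0,0,0,-1],[1,0.9,0.2,0,0,0,-1],[1,0.9,0.2,0,0,0,-1],[1,0.9,0.2,0,0,0,-1],[1,0.9,0.2,0,0,0,-1]],
  ],
)

```text
time_s: 2.6
position: [0.5945, -0.1698, 0.1929]
tcp_rot: [[-0.035, 0.999, 0.0], [0.999, 0.035, -0.0], [-0.0, 0.0, -1.0]]
force: [0.4, 0.7, -0.0]
opening: 1.0
grasp_force: 0.0
```

Run:
```python
from h import *
s=telemetry.read_state();print(s["position"].round(4),np.degrees(np.arctan2(*s["tcp_rot"][1::-1,0])))
T=tool();im=capture("wrist");cv2.imwrite("pics/w1.png",im[:,:,::-1]);np.save("T1.npy",T)
goto([.623,-.134,.18],92.5)
```

```text
[ 0.5945 -0.1698  0.1929] 92.00942565965109
shift [0.231 0.198 0.086] turn [ 0.      0.     -0.0013]
```

View pics/w1.png

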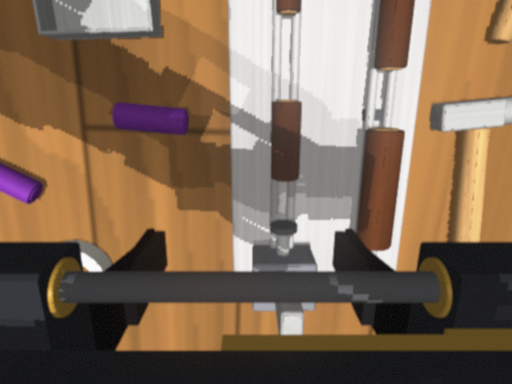

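The wrist view shows the offcut at (286,140), the near end of the rootstock at (288,12), the nose disc at (284,227) and the grip tab at (291,322). The waiting stocks are on the right.

Run:
```python
from h import *
im=cv2.imread("pics/w1.png")[:,:,::-1];T=np.load("T1.npy");m=wood(im)
for n,roi,z in [("off",(262,90,312,195),.055),("stk",(268,0,310,20),.0515),("wA",(365,0,420,75),.055),("wB",(350,120,412,232),.0583)]:
    r=rect(m,roi);e=ends(r);p=ray("wrist",e,z,T);d=p[0]-p[1]
    print(n,np.round(r[0],1),np.round(r[1],1),p[:,:2].round(4).tolist(),p.mean(0).round(4)[:2],"len",round(np.hypot(*d[:2]),4),"yaw",np.degrees(np.arctan2(d[1],d[0])).round(1))
print("stock end row, nose", ray("wrist",[[288,13]],.0515,T).round(4), ray("wrist",[[284,221]],.060,T).round(4))
# plate left edge (white/non-white) for yaw
g=im.astype(int);w=(g.min(2)>90)&(g.max(2)-g.min(2)<25)
P=[(np.argmax(w[v,200:])+200,v) for v in range(5,230,5)];q=ray("wrist",P,.03,T)
f=cv2.fitLine(q[:,:2].astype(np.float32),cv2.DIST_HUBER,0,.001,.001).ravel();print("plate edge dir",np.degrees(np.arctan2(f[1],f[0])),f[2:])
```

```text
off [285.5 141.5] [27. 79.] [[0.6264, -0.1693], [0.6219, -0.1003]] [ 0.6241 -0.1348] len 0.0692 yaw -86.3
stk [296.   5.] [10.  6.] [[0.6255, -0.022], [0.6261, -0.0291]] [ 0.6258 -0.0256] len 0.0071 yaw 94.2
wA [385.   33.3] [17.3 69.2] [[0.6983, -0.0702], [0.6984, -0.0196]] [ 0.6984 -0.0449] len 0.0506 yaw -90.2
wB [369.3 180.5] [ 16.2 102.8] [[0.7033, -0.2148], [0.6987, -0.1201]] [ 0.701  -0.1674] len 0.0948 yaw -87.2
stock end row, nose [[ 0.6198 -0.0315  0.0515]] [[ 0.6268 -0.2061  0.06  ]]
plate edge dir -87.736176 [ 0.5748274 -0.1308321]
```

carry_out(
  deltas=[
    [[0.235,0.205,0.1,0,0,-0.001,0],[0.235,0.205,0.2,0,0,-0.001,0],[0.235,0.205,0.3,0,0,-0.001,0],[0.235,0.205,0.4,0,0,-0.001,0],[0.235,0.205,0.5,0,0,-0.001,0],[0.235,0.205,0.6,0,0,-0.001,0],[0.235,0.205,0.65,0,0,-0.001,0],[0.235,0.205,0.65,0,0,-0.001,0],[0.235,0.205,0.65,0,0,-0.001,0],[0.235,0.205,0.65,0,0,-0.001,0]],
  ],
)

```text
time_s: 3.48
position: [0.6253, -0.1323, 0.096]
tcp_rot: [[-0.043, 0.999, 0.002], [0.999, 0.043, -0.001], [-0.001, 0.002, -1.0]]
force: [0.5, 0.4, 1.8]
opening: 0.503
grasp_force: 0.0
```

Run:
```python
from h import *
s=telemetry.read_state();print(s["position"].round(4),s["opening"],s["force"])
goto([.624,-.135,.0455],92.3)
```

```text
[ 0.6253 -0.1323  0.096 ] 0.503320740801913 [0.51550964 0.41672837 1.80728971]
shift [-0.018 -0.01   0.337] turn [0.0003 0.0001 0.0005]
```

carry_out(
  deltas=[
    [[-0.018,-0.01,0.1,0,0,0,0],[-0.018,-0.01,0.2,0,0,0,0],[-0.018,-0.01,0.28,0,0,0,0],[-0.018,-0.01,0.337,0,0,0,0],[-0.018,-0.01,0.337,0,0,0,0],[-0.018,-0.01,0.337,0,0,0,1],[-0.018,-0.01,0.337,0,0,0,1],[-0.018,-0.01,0.337,0,0,0,1],[-0.018,-0.01,0.337,0,0,0,1],[-0.018,-0.01,0.337,0,0,0,1]],
  ],
)

```text
time_s: 4.32
position: [0.6248, -0.1347, 0.0455]
tcp_rot: [[-0.044, 0.999, 0.003], [0.999, 0.044, -0.001], [-0.001, 0.003, -1.0]]
force: [1.2, -0.3, 1.6]
opening: 0.289
grasp_force: 30.0
```

carry_out(
  deltas=[
    [[0,0,0,0,0,0,1],[0,0,0,0,0,0,1],[0,0,-0.15,0,0,0,1],[0,0,-0.3,0,0,0,1],[0,0,-0.45,0,0,0,1],[0,0,-0.6,0,0,0,1],[0.1,-0.2,-0.7,0,0,0,1],[0.3,-0.4,-0.7,0,0,0,1],[0.5,-0.6,-0.7,0,0,0,1],[0.5,-0.6,-0.7,0,0,0,1]],
  ],
)

```text
time_s: 5.15
position: [0.5183, -0.0569, 0.1479]
tcp_rot: [[-0.046, 0.999, -0.018], [0.999, 0.047, 0.007], [0.008, -0.017, -1.0]]
force: [-1.6, 0.3, -1.2]
opening: 0.292
grasp_force: 30.0
```

Run:
```python
from h import *
s=telemetry.read_state();print(s["position"].round(4),s["opening"],s["force"],s["grasp_force"])
T=tool();np.save("T2.npy",T);im=capture("wrist");cv2.imwrite("pics/w2.png",im[:,:,::-1])
goto([.449,.038,.06],92.3)
```

```text
[ 0.5183 -0.0569  0.1479] 0.291828396921534 [-1.55214567  0.34421823 -1.18856059] 29.992015957832336
shift [ 0.67  -0.456  0.598] turn [-0.0016 -0.0006  0.001 ]
```

View pics/w2.png

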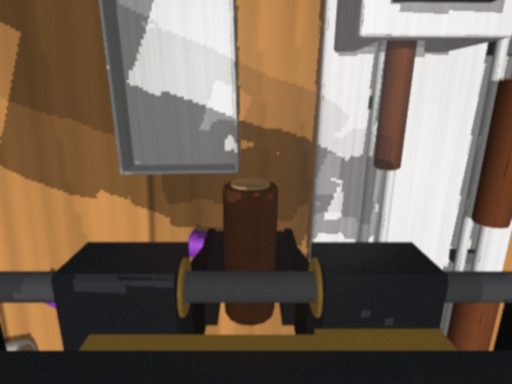

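The offcut is held at (250,230). The tray's near rim corners are at (122,172) and (238,172), and the near end of the rootstock is at (388,166).

Run:
```python
from h import *
T=np.load("T2.npy");p=ray("wrist",[[122,172],[238,172],[104,2],[236,2]],.032,T)[:,:2];print(p.round(4))
mid=(p[0]+p[1])/2;u=(p[2]-p[0])+(p[3]-p[1]);u/=np.linalg.norm(u);c=mid+.085*u
print("tray c",c.round(4),"yaw",np.degrees(np.arctan2(u[1],u[0])))
print("stock end",ray("wrist",[[388,166]],.0515,T).round(4),tool()[:3,3])
goto([*c,.012],np.degrees(np.arctan2(u[1],u[0])))
```

```text
[[ 0.4082 -0.0488]
 [ 0.5054 -0.0439]
 [ 0.4022  0.0788]
 [ 0.4992  0.0829]]
tray c [0.4527 0.0385] yaw 92.72904210355648
stock end [[ 0.6207 -0.0291  0.0515]] [ 0.52300435 -0.05944349  0.14855012]
shift [ 0.671 -0.428  0.917] turn [-0.0016 -0.0006 -0.0001]
```

carry_out(
  deltas=[
    [[0.3,-0.2,0,0,0,0,1],[0.5,-0.4,0,0,0,0,1],[0.67,-0.43,0.2,0,0,0,1],[0.67,-0.43,0.4,0,0,0,1],[0.67,-0.43,0.55,0,0,0,1],[0.67,-0.43,0.6,0,0,0,1],[0.67,-0.43,0.6,0,0,0,1],[0.67,-0.43,0.6,0,0,0,1],[0.67,-0.43,0.6,0,0,0,1],[0.67,-0.43,0.6,0,0,0,1]],
  ],
)

```text
time_s: 6.03
position: [0.4626, 0.0336, 0.0606]
tcp_rot: [[-0.043, 0.999, 0.003], [0.999, 0.043, -0.001], [-0.001, 0.003, -1.0]]
force: [-0.5, 0.6, 0.1]
opening: 0.288
grasp_force: 30.0
```

Run:
```python
from h import *
print(tool()[:3,3]);goto([.4527,.0385,.012],92.5)
```

```text
[0.46258029 0.03359377 0.06060017]
shift [ 0.036 -0.065  0.324] turn [ 0.0004  0.0001 -0.    ]
```

carry_out(
  deltas=[
    [[0.036,-0.065,0.1,0,0,0,1],[0.036,-0.065,0.2,0,0,0,1],[0.036,-0.065,0.28,0,0,0,1],[0.036,-0.065,0.324,0,0,0,1],[0.036,-0.065,0.324,0,0,0,1],[0.036,-0.065,0.324,0,0,0,0.05],[0.036,-0.065,0.324,0,0,0,0.05],[0.036,-0.065,0.324,0,0,0,0.05],[0.036,-0.065,0.2,0,0,0,0.05],[0.036,-0.065,0,0,0,0,0.05]],
  ],
)

```text
time_s: 6.87
position: [0.4498, 0.0393, 0.0587]
tcp_rot: [[-0.044, 0.999, -0.005], [0.999, 0.044, 0.001], [0.001, -0.005, -1.0]]
force: [0.2, -0.3, -0.1]
opening: 0.468
grasp_force: 0.0
```

carry_out(
  deltas=[
    [[0,0,-0.3,0,0,0,0.05],[0,0,-0.6,0,0,0,0.05],[0.1,0,-0.8,0,0,-0.22,0.05],[0.3,0.1,-0.8,0,0,-0.22,0.05],[0.6,0.2,-0.8,0,0,-0.22,0.05],[0.8,0.3,-0.8,0,0,-0.22,0.05],[1,0.3,-0.8,0,0,-0.22,0],[1,0.3,-0.8,0,0,-0.22,0],[1,0.3,-0.8,0,0,-0.22,0],[1,0.3,-0.8,0,0,-0.22,0]],
  ],
)

```text
time_s: 7.7
position: [0.4892, 0.192, 0.1801]
tcp_rot: [[-0.869, 0.496, 0.001], [0.496, 0.869, 0.0], [-0.001, 0.0, -1.0]]
force: [-0.3, 0.5, -0.0]
opening: 0.497
grasp_force: 0.0
```

Run:
```python
from h import *
print(telemetry.read_state()["opening"],tool()[:3,3]);goto([.525,.264,.18],175)
```

```text
0.4967539955763937 [0.48919037 0.19196491 0.18007487]
shift [0.031 0.535 0.001] turn [ 0.      0.0001 -0.0686]
```

carry_out(
  deltas=[
    [[0.03,0.3,0,0,0,-0.068,0],[0.03,0.535,0,0,0,-0.068,0],[0.03,0.535,0,0,0,-0.068,0],[0.03,0.535,0,0,0,-0.068,0],[0.03,0.535,0,0,0,-0.068,0],[0.03,0.535,0,0,0,-0.068,0],[0.03,0.535,0,0,0,-0.068,0],[0.03,0.535,0,0,0,-0.068,0],[0.03,0.535,0,0,0,-0.068,0],[0.03,0.535,0,0,0,-0.068,0]],
  ],
)

```text
time_s: 8.53
position: [0.5261, 0.2623, 0.1796]
tcp_rot: [[-0.995, 0.1, 0.0], [0.1, 0.995, 0.0], [-0.0, 0.0, -1.0]]
force: [-0.4, -0.7, -0.1]
opening: 0.497
grasp_force: 0.0
```

Run:
```python
from h import *
T=tool();np.save("T3.npy",T);print(T.round(4));im=capture("wrist");cv2.imwrite("pics/w3.png",im[:,:,::-1])
top=capture("top");cv2.imwrite("pics/top2.png",top[:,:,::-1])
cv2.imwrite("pics/w3t.png",np.hstack([im,cv2.resize(top[100:240,200:310],(288,384))])[:,:,::-1])
```

```text
[[-9.950e-01  1.003e-01  1.000e-04  5.261e-01]
 [ 1.003e-01  9.950e-01  1.000e-04  2.623e-01]
 [-1.000e-04  1.000e-04 -1.000e+00  1.796e-01]
 [ 0.000e+00  0.000e+00  0.000e+00  1.000e+00]]
```

View pics/w3t.png

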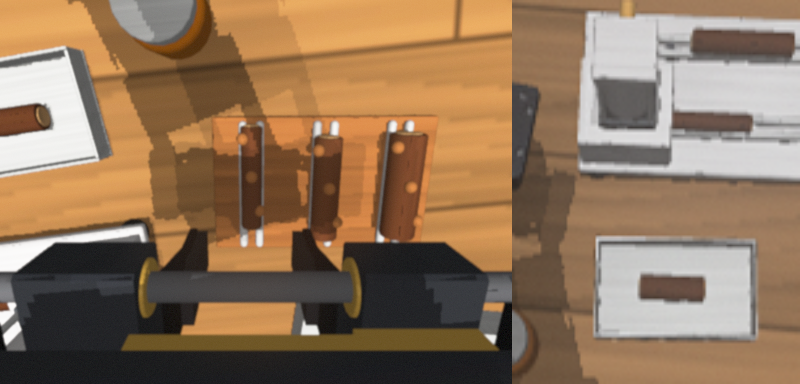

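The offcut is in the tray. The thin scion is at (251,178), between bars running from (244,124) to (260,240).

Run:
```python
from h import *
im=cv2.imread("pics/w3.png")[:,:,::-1];T=np.load("T3.npy");m=wood(im)
for n,roi,z in [("thin",(236,118,272,236),.0295),("mid",(302,128,350,240),.033)]:
    r=rect(m,roi);e=ends(r);p=ray("wrist",e,z,T);d=p[1]-p[0]
    print(n,np.round(r[0],1),np.round(r[1],1),p[:,:2].round(4).tolist(),p.mean(0).round(4)[:2],"len",round(np.hypot(*d[:2]),4),"yaw",np.degrees(np.arctan2(d[1],d[0])).round(1))
# side to side centre by rows
P=[]
for v in range(130,228,4):
    c=np.flatnonzero(m[v,236:272])+236
    if len(c)>5:P.append([(c[0]+c[-1])/2,v])
q=ray("wrist",P,.0295,T)[:,:2];f=np.polyfit(q[:,0],q[:,1],1);print("yaw",np.degrees(np.arctan(f[0])),"y at .525",np.polyval(f,.525))
b=ray("wrist",[[245,240],[260,240],[245,124],[260,124]],.018,T)[:,:2];print("bars",b.round(4).tolist())
b=ray("wrist",[[213,116],[437,116],[211,245]],.014,T)[:,:2];print("board",b.round(4).tolist())
```

```text
thin [256. 178.] [102.  30.] [[0.4783, 0.2716], [0.5767, 0.2621]] [0.5275 0.2668] len 0.0989 yaw -5.5
mid [321.6 188.5] [ 37.9 101.6] [[0.5925, 0.3244], [0.4934, 0.33]] [0.543  0.3272] len 0.0993 yaw 176.8
yaw -7.787476708903906 y at .525 0.26500100335303955
bars [[0.5925, 0.2495], [0.594, 0.2648], [0.4756, 0.2617], [0.477, 0.2756]]
board [[0.4656, 0.2326], [0.4868, 0.4415], [0.5963, 0.2132]]
```

Run:
```python
from h import *
print(tool()[:3,3]);goto([.527,.2642,.0245],174.3)
```

```text
[0.52610668 0.26245938 0.17957412]
shift [-0.005  0.012  1.034] turn [ 0.      0.     -0.0001]
```

carry_out(
  deltas=[
    [[-0.005,0.012,0.2,0,0,0,0],[-0.005,0.012,0.4,0,0,0,0],[-0.005,0.012,0.55,0,0,0,0],[-0.005,0.012,0.7,0,0,0,0],[-0.005,0.012,0.8,0,0,0,0],[-0.005,0.012,0.88,0,0,0,0],[-0.005,0.012,0.94,0,0,0,0],[-0.005,0.012,0.94,0,0,0,0],[-0.005,0.012,0.94,0,0,0,0],[-0.005,0.012,0.94,0,0,0,0]],
  ],
)

```text
time_s: 9.47
position: [0.5278, 0.2646, 0.0394]
tcp_rot: [[-0.995, 0.099, 0.002], [0.099, 0.995, 0.001], [-0.002, 0.001, -1.0]]
force: [-0.1, 0.2, -0.2]
opening: 0.499
grasp_force: 0.0
```

Run:
```python
from h import *
print(tool()[:3,3],telemetry.read_state()["force"]);goto([.527,.2642,.0245],174.3)
```

```text
[0.52783203 0.26459405 0.03939613] [-0.06823956  0.22661424 -0.18944792]
shift [ 0.005 -0.003  0.099] turn [ 0.0001  0.0003 -0.    ]
```

carry_out(
  deltas=[
    [[0,0,0.05,0,0,0,0],[0,0,0.099,0,0,0,0],[0,0,0.099,0,0,0,0],[0,0,0.099,0,0,0,1],[0,0,0.099,0,0,0,1],[0,0,0.099,0,0,0,1],[0,0,0.099,0,0,0,1],[0,0,0.099,0,0,0,1],[0,0,0.099,0,0,0,1],[0,0,0.099,0,0,0,1]],
  ],
)

```text
time_s: 10.3
position: [0.5271, 0.2639, 0.0239]
tcp_rot: [[-0.995, 0.099, 0.0], [0.099, 0.995, -0.001], [-0.0, -0.001, -1.0]]
force: [-0.2, -1.9, 2.1]
opening: 0.22
grasp_force: 30.0
```

carry_out(
  deltas=[
    [[0,0,-0.1,0,0,0,1],[0,0,-0.3,0,0,0,1],[0,0,-0.5,0,0,0,1],[0,0,-0.7,0,0,0,1],[0,0,-0.9,0,0,0,1],[0.1,0,-1,0,0,0,1],[0.3,0,-1,0,0,0,1],[0.5,0,-1,0,0,0,1],[0.5,0,-1,0,0,0,1],[0.5,0,-1,0,0,0,1]],
  ],
)

```text
time_s: 11.13
position: [0.4505, 0.2721, 0.1738]
tcp_rot: [[-0.995, 0.098, -0.001], [0.098, 0.995, 0.0], [0.001, 0.0, -1.0]]
force: [1.6, 0.4, -0.1]
opening: 0.22
grasp_force: 30.0
```

Run:
```python
from h import *
s=telemetry.read_state();print(tool()[:3,3],s["force"],s["opening"]);goto([.45,.1,.18],92.3)
im=capture("wrist");cv2.imwrite("pics/w4.png",im[:,:,::-1])
```

```text
[0.45045077 0.27214213 0.17378219] [ 1.57762105  0.40106626 -0.11554123] 0.2202396309693551
shift [-0.11  -1.142 -0.042] turn [-1.00e-04 -2.00e-04  2.28e-01]
```

View pics/w4.png

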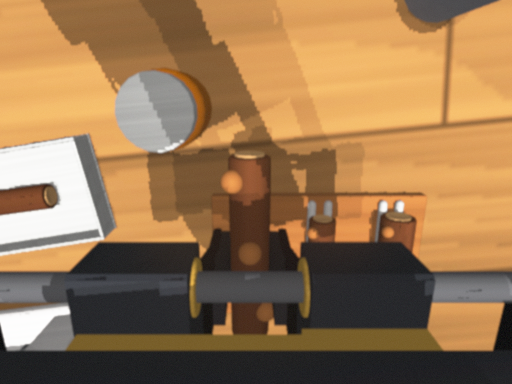

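The thin scion is held straight, with its front end at (250,152).

carry_out(
  deltas=[
    [[0,-0.2,-0.04,0,0,0.2,1],[0,-0.4,-0.04,0,0,0.2,1],[-0.1,-0.6,-0.04,0,0,0.2,1],[-0.1,-0.8,-0.04,0,0,0.2,1],[-0.1,-1,-0.04,0,0,0.2,1],[-0.1,-1,-0.04,0,0,0.2,1],[-0.1,-1,-0.04,0,0,0.2,1],[-0.1,-1,-0.04,0,0,0.2,1],[-0.1,-1,-0.04,0,0,0.2,1],[-0.1,-1,-0.04,0,0,0.2,1]],
  ],
)

```text
time_s: 12.02
position: [0.4544, 0.1205, 0.1797]
tcp_rot: [[-0.212, 0.977, 0.002], [0.977, 0.212, 0.0], [-0.0, 0.002, -1.0]]
force: [-0.2, 0.3, -0.6]
opening: 0.222
grasp_force: 30.0
```

Run:
```python
from h import *
print(tool()[:3,3]);goto([.47,-.08,.18],92.3)
```

```text
[0.45444078 0.12045663 0.17965304]
shift [-1.328 -0.182 -0.002] turn [0.0003 0.     0.0276]
```

carry_out(
  deltas=[
    [[-0.25,0,0,0,0,0.027,1],[-0.5,0,0,0,0,0.027,1],[-0.75,0,0,0,0,0.027,1],[-1,0,0,0,0,0.027,1],[-1,0.2,0,0,0,0.027,1],[-1,0.4,0,0,0,0.027,1],[-1,0.6,0,0,0,0.027,1],[-1,0.6,0,0,0,0.027,1],[-1,0.6,0,0,0,0.027,1],[-1,0.6,0,0,0,0.027,1]],
  ],
)

```text
time_s: 12.85
position: [0.5728, -0.0058, 0.179]
tcp_rot: [[-0.051, 0.999, -0.002], [0.999, 0.051, 0.0], [0.0, -0.002, -1.0]]
force: [-1.1, -0.1, -0.3]
opening: 0.219
grasp_force: 30.0
```

Run:
```python
from h import *
print(tool()[:3,3]);goto([.6235,-.12,.13],92.3)
```

```text
[ 0.57281349 -0.00581272  0.17895816]
shift [-0.778  0.299  0.326] turn [-0.0003 -0.0001  0.0018]
```

carry_out(
  deltas=[
    [[-0.25,0.1,0,0,0,0.0015,1],[-0.5,0.2,0,0,0,0.0015,1],[-0.77,0.3,0.1,0,0,0.0015,1],[-0.77,0.3,0.2,0,0,0.0015,1],[-0.77,0.3,0.3,0,0,0.0015,1],[-0.77,0.3,0.33,0,0,0.0015,1],[-0.77,0.3,0.33,0,0,0.0015,1],[-0.77,0.3,0.33,0,0,0.0015,1],[-0.77,0.3,0.33,0,0,0.0015,1],[-0.77,0.3,0.33,0,0,0.0015,1]],
  ],
)

```text
time_s: 13.68
position: [0.6246, -0.1182, 0.1314]
tcp_rot: [[-0.043, 0.999, 0.002], [0.999, 0.043, -0.001], [-0.001, 0.002, -1.0]]
force: [-0.3, 0.5, 0.3]
opening: 0.217
grasp_force: 30.0
```

Run:
```python
from h import *
T=tool();np.save("T5.npy",T);print(T.round(4)[:3]);goto([.6235,-.12,.0465],92.3)
im=capture("wrist");cv2.imwrite("pics/w5.png",im[:,:,::-1])
```

```text
[[-4.320e-02  9.991e-01  1.900e-03  6.246e-01]
 [ 9.991e-01  4.320e-02 -7.000e-04 -1.182e-01]
 [-8.000e-04  1.900e-03 -1.000e+00  1.314e-01]]
shift [-0.011 -0.009  0.566] turn [0.0003 0.0001 0.0005]
```

View pics/w5.png

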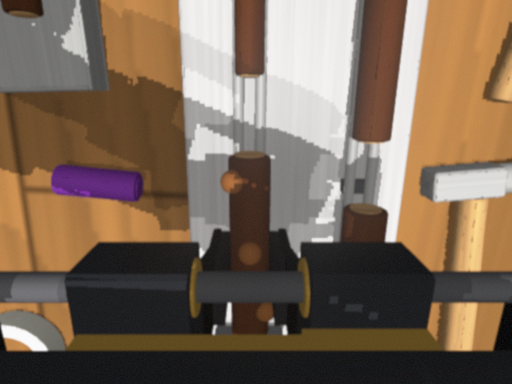

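The scion sits directly over the cradle line (column 250). The rootstock's near end is at (250,75) and the scion's front is at (250,153).

Run:
```python
from h import *
T=np.load("T5.npy");print(ray("wrist",[[250,155]],.137,T).round(4),ray("wrist",[[250,75],[237,120],[265,120]],.0515,T).round(4))
```

```text
[[ 0.6219 -0.0696  0.137 ]] [[ 0.6205 -0.0308  0.0515]
 [ 0.6128 -0.0607  0.0515]
 [ 0.6322 -0.0599  0.0515]]
```

carry_out(
  deltas=[
    [[0,0,0.1,0,0,0,1],[0,0,0.2,0,0,0,1],[0,0,0.3,0,0,0,1],[0,0,0.38,0,0,0,1],[0,0,0.44,0,0,0,1],[0,0,0.46,0,0,0,1],[0,0,0.48,0,0,0,1],[0,0,0.48,0,0,0,1],[0,0,0.48,0,0,0,1],[0,0,0.48,0,0,0,1]],
  ],
)

```text
time_s: 14.57
position: [0.6246, -0.1188, 0.0589]
tcp_rot: [[-0.042, 0.999, 0.001], [0.999, 0.042, -0.001], [-0.001, 0.001, -1.0]]
force: [-0.7, -0.6, 0.2]
opening: 0.219
grasp_force: 30.0
```

Run:
```python
from h import *
T=tool();print(T.round(4)[:3,3],telemetry.read_state()["force"]);goto([.6241,-.12,.0465],92.3)
```

```text
[ 0.6246 -0.1188  0.0589] [-0.66550509 -0.6186747   0.21897767]
shift [-0.008 -0.004  0.083] turn [0.0002 0.0001 0.0003]
```

carry_out(
  deltas=[
    [[0,-0.003,0.04,0,0,0,1],[0,-0.003,0.08,0,0,0,1],[0,-0.003,0.083,0,0,0,1],[0,-0.003,0.083,0,0,0,1],[0,-0.003,0.083,0,0,0,0.4],[0,-0.003,0.083,0,0,0,0.2],[0,-0.003,0.083,0,0,0,0],[0,-0.003,0.083,0,0,0,0],[0,-0.003,0.083,0,0,0,0],[0,-0.003,0.05,0,0,0,0]],
  ],
)

```text
time_s: 15.4
position: [0.6226, -0.1183, 0.0498]
tcp_rot: [[-0.042, 0.999, -0.002], [0.999, 0.042, 0.001], [0.001, -0.002, -1.0]]
force: [0.0, -0.1, -0.4]
opening: 0.487
grasp_force: 0.0
```

carry_out(
  deltas=[
    [[0,0,-0.2,0,0,0,0],[0,0,-0.4,0,0,0,0],[0,0,-0.6,0,0,0,0],[0,0,-0.8,0,0,0,0],[-0.2,0,-0.95,0,0,0,0],[-0.4,0,-0.95,0,0,0,0],[-0.6,0,-0.95,0,0,0,0],[-0.6,0,-0.95,0,0,0,0],[-0.6,0,-0.95,0,0,0,0],[-0.6,0,-0.95,0,0,0,0]],
  ],
)

```text
time_s: 16.23
position: [0.6268, -0.2079, 0.1929]
tcp_rot: [[-0.042, 0.999, -0.001], [0.999, 0.042, 0.001], [0.001, -0.001, -1.0]]
force: [-0.3, 0.5, -0.2]
opening: 0.5
grasp_force: 0.0
```

Run:
```python
from h import *
T=tool();np.save("T6.npy",T);print(T.round(4)[:3],telemetry.read_state()["opening"])
im=capture("wrist");cv2.imwrite("pics/w6.png",im[:,:,::-1])
```

```text
[[-0.0417  0.9991 -0.0011  0.6268]
 [ 0.9991  0.0417  0.0013 -0.2079]
 [ 0.0013 -0.001  -1.      0.1929]] 0.5002411998314782
```

View pics/w6.png

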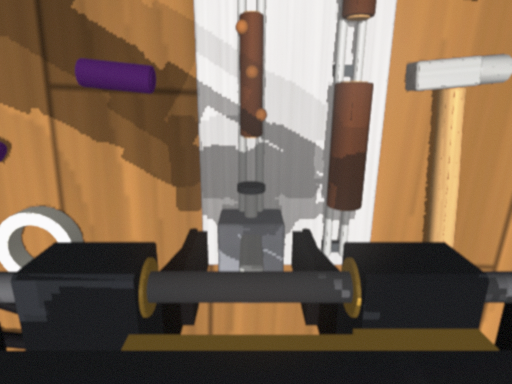

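The scion lies straight in the cradle (251,75), between the rootstock and the nose disc at (251,187). The tailstock block's front edge is at row 211.

Run:
```python
from h import *
T=np.load("T6.npy");T1=np.load("T1.npy")
print("block front corners",ray("wrist",[[222,211],[282,211]],.078,T).round(4).tolist())
print("nose",ray("wrist",[[251,184]],.065,T).round(4), "scion rear",ray("wrist",[[251,135]],.0515,T).round(4))
print("tab w1 front-top edge, front",ray("wrist",[[281,311],[302,311],[291,334]],.136,T1).round(4).tolist(), "block w1", ray("wrist",[[253,245],[315,245],[250,308]],.078,T1).round(4).tolist())
# tab top in top image: corners by crop
print("tab top img",ray("top",[[218+733/4.5,95+180/4.5],[218+787/4.5,95+182/4.5],[218+787/4.5,95+207/4.5],[218+735/4.5,95+207/4.5]],.136).round(4).tolist())
goto([.63,-.275,.16],92.3)
```

```text
block front corners [[0.6032, -0.23, 0.078], [0.6546, -0.2279, 0.078]]
nose [[ 0.6272 -0.2085  0.065 ]] scion rear [[ 0.6255 -0.1674  0.0515]]
tab w1 front-top edge, front [[0.6199, -0.2484, 0.136], [0.6355, -0.2478, 0.136], [0.6287, -0.2684, 0.136]] block w1 [[0.5987, -0.2228, 0.078], [0.6535, -0.2209, 0.078], [0.5983, -0.2873, 0.078]]
tab top img [[0.6348, -0.2496, 0.136], [0.636, -0.2802, 0.136], [0.6211, -0.2802, 0.136], [0.6188, -0.2508, 0.136]]
shift [-0.452  0.002  0.218] turn [-0.0002 -0.0002  0.0004]
```

carry_out(
  deltas=[
    [[-0.2,0,0,0,0,0,0],[-0.385,-0.007,0,0,0,0,0],[-0.385,-0.007,0.1,0,0,0,0],[-0.385,-0.007,0.2,0,0,0,0],[-0.385,-0.007,0.3,0,0,0,0],[-0.385,-0.007,0.4,0,0,0,0],[-0.385,-0.007,0.5,0,0,0,0],[-0.385,-0.007,0.56,0,0,0,0],[-0.385,-0.007,0.61,0,0,0,0],[-0.385,-0.007,0.61,0,0,0,0]],
  ],
)

```text
time_s: 17.12
position: [0.6279, -0.2647, 0.0999]
tcp_rot: [[-0.043, 0.999, -0.003], [0.999, 0.043, 0.002], [0.002, -0.003, -1.0]]
force: [-1.1, 0.3, -0.5]
opening: 0.502
grasp_force: 0.0
```

carry_out(
  deltas=[
    [[0,0,0,0,0,0,0.3],[0,0,0,0,0,0,0.5],[0,0,0,0,0,0,0.6],[0,0,0,0,0,0,1],[0,0,0,0,0,0,1],[0,0,0,0,0,0,1],[0,0,0,0,0,0,1],[0,0,0,0,0,0,1],[0,0,0,0,0,0,1],[0,0,0,0,0,0,1]],
  ],
)

```text
time_s: 17.95
position: [0.6301, -0.2665, 0.1025]
tcp_rot: [[-0.042, 0.999, 0.003], [0.999, 0.042, -0.001], [-0.001, 0.003, -1.0]]
force: [5.0, 1.9, 2.8]
opening: 0.204
grasp_force: 30.0
```

Run:
```python
from h import *
T=tool();np.save("T7.npy",T);s=telemetry.read_state();print(T.round(4)[:3],s["opening"],s["force"])
im=capture("wrist");cv2.imwrite("pics/w7.png",im[:,:,::-1])
```

```text
[[-0.042   0.9991  0.003   0.6301]
 [ 0.9991  0.0421 -0.001  -0.2665]
 [-0.0011  0.003  -1.      0.1025]] 0.20419800163909396 [4.99349446 1.94008442 2.84134694]
```

View pics/w7.png

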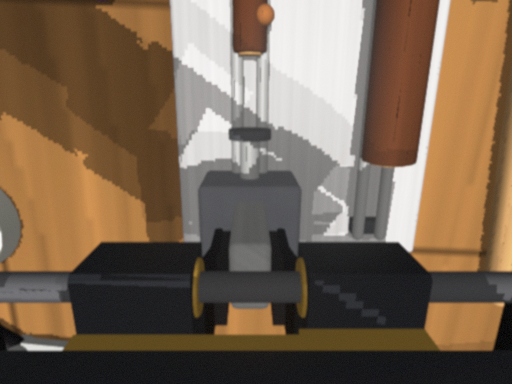

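The tab is gripped. The nose disc's front edge is at row 127 and the block's front top edge at about row 172. The block stays fixed in this view, so the disc row reads the nose compression directly.

carry_out(
  deltas=[
    [[0.03,0,0,0,0,0,1],[0.07,0,0,0,0,0,1],[0.11,0,0,0,0,0,1],[0.15,0,0,0,0,0,1],[0.19,0,0,0,0,0,1],[0.23,0,0,0,0,0,1],[0.27,0,0,0,0,0,1],[0.3,0,0,0,0,0,1],[0.32,0,0,0,0,0,1],[0.33,0,0,0,0,0,1]],
  ],
)

```text
time_s: 18.83
position: [0.6284, -0.2219, 0.1025]
tcp_rot: [[-0.043, 0.999, 0.005], [0.999, 0.043, -0.009], [-0.009, 0.004, -1.0]]
force: [3.7, -10.8, -0.4]
opening: 0.207
grasp_force: 30.0
```

```bash
cat >> h.py <<'E'
def nose(k):
    s=telemetry.read_state();im=capture("wrist");cv2.imwrite(f"pics/n{k}.png",im[:,:,::-1])
    g=im[90:180,234:266].astype(float).mean(2).mean(1) # row profile
    n0=cv2.imread("pics/w7.png").astype(float)
    t=n0[122:144,229:272].astype(np.uint8);a=im[:,:,::-1][95:185,215:286].copy()
    r=cv2.matchTemplate(a,t,cv2.TM_CCOEFF_NORMED);_,v,_,l=cv2.minMaxLoc(r)
    print("y",s["position"].round(4),"F",s["force"].round(1),"disc row shift",l[1]+95-122,"col",l[0]+215-229,"score",round(v,2))
E
python3 -c "from h import *;nose(1)"
```

```text
y [ 0.6284 -0.2219  0.1025] F [  3.7 -10.8  -0.4] disc row shift 1 col 0 score 0.74
```

carry_out(
  deltas=[
    [[0.03,0,0,0,0,0,1],[0.06,0,0,0,0,0,1],[0.09,0,0,0,0,0,1],[0.12,0,0,0,0,0,1],[0.14,0,0,0,0,0,1],[0.16,0,0,0,0,0,1],[0.18,0,0,0,0,0,1],[0.19,0,0,0,0,0,1],[0.2,0,0,0,0,0,1],[0.2,0,0,0,0,0,1]],
  ],
)

```text
time_s: 19.72
position: [0.6272, -0.1919, 0.1025]
tcp_rot: [[-0.043, 0.999, 0.005], [0.999, 0.043, -0.009], [-0.009, 0.004, -1.0]]
force: [4.6, -9.5, 0.2]
opening: 0.203
grasp_force: 30.0
```

```bash
python3 -c "from h import *;nose(2)"
```

```text
y [ 0.6272 -0.1919  0.1025] F [ 4.6 -9.5  0.2] disc row shift 1 col 0 score 0.7
```

View pics/n2.png

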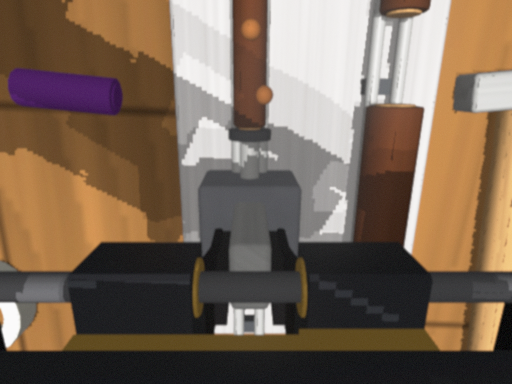

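The nose disc now touches the scion, with its edge still at about row 128. From here I'm using small steps.

carry_out(
  deltas=[
    [[0.01,0,0,0,0,0,1],[0.02,0,0,0,0,0,1],[0.03,0,0,0,0,0,1],[0.04,0,0,0,0,0,1],[0.045,0,0,0,0,0,1],[0.05,0,0,0,0,0,1],[0.05,0,0,0,0,0,1],[0.05,0,0,0,0,0,1],[0.05,0,0,0,0,0,1],[0.05,0,0,0,0,0,1]],
  ],
)

```text
time_s: 20.6
position: [0.6269, -0.1847, 0.1025]
tcp_rot: [[-0.043, 0.999, 0.005], [0.999, 0.043, -0.009], [-0.009, 0.004, -1.0]]
force: [3.4, -9.9, 0.7]
opening: 0.206
grasp_force: 30.0
```

```bash
python3 -c "from h import *;nose(3)"
```

```text
y [ 0.6269 -0.1847  0.1025] F [ 3.4 -9.9  0.7] disc row shift 1 col 0 score 0.69
```

carry_out(
  deltas=[
    [[0.01,0,0,0,0,0,1],[0.02,0,0,0,0,0,1],[0.03,0,0,0,0,0,1],[0.035,0,0,0,0,0,1],[0.04,0,0,0,0,0,1],[0.04,0,0,0,0,0,1],[0.04,0,0,0,0,0,1],[0.04,0,0,0,0,0,1],[0.04,0,0,0,0,0,1],[0.04,0,0,0,0,0,1]],
  ],
)

```text
time_s: 21.48
position: [0.6267, -0.1788, 0.1025]
tcp_rot: [[-0.043, 0.999, 0.005], [0.999, 0.043, -0.009], [-0.009, 0.004, -1.0]]
force: [3.9, -10.6, -0.0]
opening: 0.202
grasp_force: 30.0
```

```bash
python3 -c "from h import *;nose(4)"
```

```text
y [ 0.6267 -0.1788  0.1025] F [  3.9 -10.6  -0. ] disc row shift 1 col 0 score 0.7
```

carry_out(
  deltas=[
    [[0.01,0,0,0,0,0,1],[0.02,0,0,0,0,0,1],[0.03,0,0,0,0,0,1],[0.035,0,0,0,0,0,1],[0.04,0,0,0,0,0,1],[0.04,0,0,0,0,0,1],[0.04,0,0,0,0,0,1],[0.04,0,0,0,0,0,1],[0.04,0,0,0,0,0,1],[0.04,0,0,0,0,0,1]],
  ],
)

```text
time_s: 22.37
position: [0.6265, -0.1727, 0.1025]
tcp_rot: [[-0.043, 0.999, 0.005], [0.999, 0.043, -0.009], [-0.009, 0.004, -1.0]]
force: [5.0, -9.2, 0.7]
opening: 0.203
grasp_force: 30.0
```

```bash
python3 -c "from h import *;nose(5)"
```

```text
y [ 0.6265 -0.1727  0.1025] F [ 5.  -9.2  0.7] disc row shift 1 col 0 score 0.7
```

carry_out(
  deltas=[
    [[0.01,0,0,0,0,0,1],[0.02,0,0,0,0,0,1],[0.03,0,0,0,0,0,1],[0.035,0,0,0,0,0,1],[0.04,0,0,0,0,0,1],[0.04,0,0,0,0,0,1],[0.04,0,0,0,0,0,1],[0.04,0,0,0,0,0,1],[0.04,0,0,0,0,0,1],[0.04,0,0,0,0,0,1]],
  ],
)

```text
time_s: 23.25
position: [0.6263, -0.1677, 0.1025]
tcp_rot: [[-0.043, 0.999, 0.005], [0.999, 0.043, -0.01], [-0.01, 0.004, -1.0]]
force: [3.9, -12.0, -0.6]
opening: 0.204
grasp_force: 30.0
```

```bash
python3 -c "from h import *;nose(6)"
```

```text
y [ 0.6263 -0.1677  0.1025] F [  3.9 -12.   -0.6] disc row shift 7 col -1 score 0.71
```

The disc has moved down 7 px and the force has risen, so the stop has been reached. Next is the pixel-to-mm scale.

Run:
```python
from h import *
T=np.load("T7.npy")
for r in (127,128,134,141): print(r,ray("wrist",[[250,r]],.068,T).round(4)[0,:2])
for k in ("w7","n2","n6"):
    im=cv2.imread(f"pics/{k}.png").astype(int);p=im[:,240:258].mean((1,2));print(k,"disc",p[112:152].round().astype(int).tolist());print("block",im[160:195,205:215].mean((1,2)).round().astype(int).tolist())
```

```text
127 [ 0.6273 -0.2091]
128 [ 0.6273 -0.2096]
134 [ 0.6275 -0.213 ]
141 [ 0.6277 -0.217 ]
w7 disc [147, 140, 132, 129, 128, 127, 127, 127, 126, 126, 126, 126, 126, 124, 112, 90, 70, 63, 63, 66, 68, 69, 69, 69, 68, 69, 69, 71, 82, 107, 134, 149, 155, 160, 163, 166, 172, 177, 178, 178]
block [181, 148, 132, 130, 130, 130, 130, 131, 130, 126, 114, 98, 87, 83, 80, 78, 77, 75, 74, 74, 74, 74, 74, 73, 74, 76, 80, 85, 88, 89, 89, 90, 89, 89, 89]
n2 disc [76, 75, 73, 70, 69, 68, 66, 64, 63, 62, 60, 58, 56, 56, 57, 68, 84, 85, 73, 64, 63, 66, 66, 66, 66, 65, 65, 65, 67, 79, 101, 117, 128, 137, 141, 148, 160, 168, 173, 177]
block [130, 131, 131, 131, 130, 131, 131, 130, 128, 119, 105, 90, 83, 80, 78, 76, 75, 74, 74, 74, 74, 74, 73, 74, 74, 76, 82, 86, 88, 89, 89, 90, 90, 90, 90]
n6 disc [75, 75, 75, 74, 73, 71, 70, 68, 66, 63, 63, 60, 58, 56, 56, 56, 56, 55, 56, 55, 55, 56, 68, 83, 83, 70, 62, 62, 64, 64, 64, 64, 64, 63, 65, 72, 97, 131, 152, 158]
block [131, 129, 129, 129, 129, 129, 130, 129, 126, 117, 102, 88, 82, 79, 77, 76, 75, 74, 74, 73, 74, 73, 73, 73, 74, 77, 82, 85, 88, 89, 89, 90, 89, 89, 89]
```

carry_out(
  deltas=[
    [[0.007,0,0,0,0,0,1],[0.014,0,0,0,0,0,1],[0.02,0,0,0,0,0,1],[0.025,0,0,0,0,0,1],[0.027,0,0,0,0,0,1],[0.027,0,0,0,0,0,1],[0.027,0,0,0,0,0,1],[0.027,0,0,0,0,0,1],[0.027,0,0,0,0,0,1],[0.027,0,0,0,0,0,1]],
  ],
)

```text
time_s: 24.13
position: [0.6261, -0.1646, 0.1025]
tcp_rot: [[-0.043, 0.999, 0.005], [0.999, 0.043, -0.012], [-0.012, 0.004, -1.0]]
force: [3.4, -13.9, -0.5]
opening: 0.203
grasp_force: 30.0
```

Run:
```python
from h import *
nose(7)
im=cv2.imread("pics/n7.png").astype(int);p=im[:,240:258].mean((1,2));print("disc 140+",p[140:164].round().astype(int).tolist());print("block",im[166:176,205:215].mean((1,2)).round().astype(int).tolist())
```

```text
y [ 0.6261 -0.1646  0.1025] F [  3.4 -13.9  -0.5] disc row shift 12 col -1 score 0.67
disc 140+ [82, 79, 66, 59, 61, 65, 66, 67, 69, 74, 78, 80, 83, 98, 121, 134, 135, 128, 122, 120, 119, 119, 118, 115]
block [129, 129, 125, 115, 99, 87, 82, 79, 76, 76]
```

Nose compression reads about 7 mm. I'm relaxing the push, then releasing and rising.

carry_out(
  deltas=[
    [[-0.01,0,0,0,0,0,1],[-0.02,0,0,0,0,0,1],[-0.02,0,0,0,0,0,1],[-0.02,0,0,0,0,0,1],[-0.02,0,0,0,0,0,1],[-0.02,0,0,0,0,0,1],[-0.02,0,0,0,0,0,1],[-0.02,0,0,0,0,0,1],[-0.02,0,0,0,0,0,1],[-0.02,0,0,0,0,0,1]],
  ],
)

```text
time_s: 25.02
position: [0.6261, -0.1647, 0.1025]
tcp_rot: [[-0.043, 0.999, 0.004], [0.999, 0.043, -0.007], [-0.008, 0.004, -1.0]]
force: [4.9, -7.4, 1.2]
opening: 0.204
grasp_force: 30.0
```

Run:
```python
from h import *
nose(8)
im=cv2.imread("pics/n8.png").astype(int);p=im[:,240:258].mean((1,2));print("disc 134+",p[134:164].round().astype(int).tolist());print("block",im[166:176,205:215].mean((1,2)).round().astype(int).tolist())
```

```text
y [ 0.6261 -0.1647  0.1025] F [ 4.9 -7.4  1.2] disc row shift 12 col -1 score 0.69
disc 134+ [55, 54, 54, 53, 54, 65, 81, 82, 69, 60, 60, 62, 63, 63, 63, 65, 66, 66, 73, 97, 129, 148, 153, 149, 141, 132, 125, 121, 120, 119]
block [128, 128, 128, 121, 107, 91, 82, 79, 77, 75]
```

carry_out(
  deltas=[
    [[-0.01,0,0,0,0,0,1],[-0.018,0,0,0,0,0,1],[-0.018,0,0,0,0,0,1],[-0.018,0,0,0,0,0,1],[-0.018,0,0,0,0,0,0.5],[-0.018,0,0,0,0,0,0.3],[-0.018,0,0,0,0,0,0],[-0.018,0,0,0,0,0,0],[-0.018,0,0,0,0,0,0],[-0.018,0,0,0,0,0,0]],
  ],
)

```text
time_s: 25.9
position: [0.6234, -0.1626, 0.1011]
tcp_rot: [[-0.042, 0.999, -0.002], [0.999, 0.042, 0.001], [0.001, -0.002, -1.0]]
force: [0.0, 1.2, 0.1]
opening: 0.482
grasp_force: 0.0
```

carry_out(
  deltas=[
    [[0,0,-0.1,0,0,0,0],[0,0,-0.2,0,0,0,0],[0,0,-0.3,0,0,0,0],[0,0,-0.4,0,0,0,0],[0,0,-0.5,0,0,0,0],[0,0,-0.6,0,0,0,0],[0,0,-0.6,0,0,0,0],[0,0,-0.6,0,0,0,0],[0,0,-0.6,0,0,0,0],[0,0,-0.6,0,0,0,0]],
  ],
)

```text
time_s: 26.73
position: [0.6234, -0.1626, 0.1902]
tcp_rot: [[-0.042, 0.999, -0.003], [0.999, 0.042, 0.001], [0.001, -0.003, -1.0]]
force: [-0.5, 0.1, -1.2]
opening: 0.5
grasp_force: 0.0
```

Run:
```python
from h import *
s=telemetry.read_state();print(s["position"],s["opening"],s["force"]);T=tool();np.save("T9.npy",T)
im=capture("wrist");cv2.imwrite("pics/w9.png",im[:,:,::-1])
```

```text
[ 0.62344939 -0.16255605  0.19015123] 0.4997500506748236 [-0.47745099  0.09315054 -1.21137805]
```

View pics/w9.png

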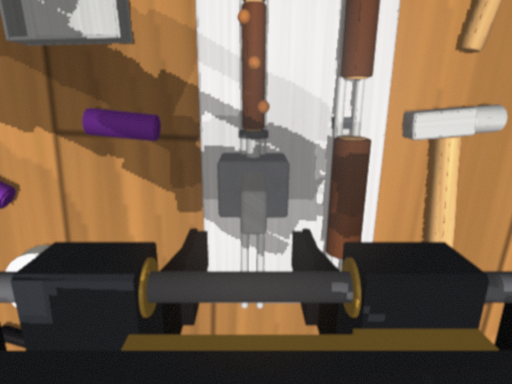

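Run:
```python
from h import *
def edge(p,a,b,th,rise):
    for r in range(a,b):
        if (p[r]<th<=p[r+1]) if rise else (p[r]>th>=p[r+1]): return r+(th-p[r])/(p[r+1]-p[r])
for k,tk,a,b,bc in (("w6","T6",180,225,225),("w9","T9",120,175,222)):
    im=cv2.imread(f"pics/{k}.png").astype(int);T=np.load(tk+".npy")
    p=im[:,244:260].mean((1,2));q=im[:,bc:bc+8].mean((1,2))
    print(k,p[a:a+28].round().astype(int).tolist())
    dr=edge(p,a+8,b,100,True);br=edge(q,a+5,b,100,False)
    D=ray("wrist",[[252,dr]],.068,T)[0,1];B=ray("wrist",[[252,br]],.078,T)[0,1];print("disc back row",dr,"block row",br,"gap mm",(D-B)*1e3)
```

```text
w6 [109, 88, 64, 54, 54, 53, 53, 55, 59, 61, 61, 61, 61, 69, 86, 102, 109, 111, 110, 110, 111, 110, 111, 111, 111, 111, 110, 111]
disc back row 194.88501291989664 block row 208.57019438444925 gap mm 9.231829051017131
w9 [63, 60, 58, 58, 58, 57, 57, 57, 61, 70, 74, 69, 66, 66, 66, 67, 68, 74, 94, 127, 153, 166, 175, 178, 173, 166, 162, 158]
disc back row 138.1929060360921 block row 152.5639534883721 gap mm 10.286079333641728
```

Run:
```python
from h import *
for k,a,tk in (("w6",200,"T6"),("w9",142,"T9")):
    im=cv2.imread(f"pics/{k}.png").astype(int)
    for c in (222,228,272,278): print(k,c,im[a:a+22,c:c+5].mean((1,2)).round().astype(int).tolist())
T=np.load("T6.npy");D=ray("wrist",[[252,181.7]],.068,T)[0,1]
for r in (206,208.5,211): print("w6",(D-ray("wrist",[[252,r]],.078,T)[0,1])*1e3)
T=np.load("T9.npy");D=ray("wrist",[[252,128.8]],.068,T)[0,1]
for r in (150,152.5,154): print("w9",(D-ray("wrist",[[252,r]],.078,T)[0,1])*1e3)
```

```text
w6 222 [159, 160, 161, 155, 145, 135, 130, 127, 115, 97, 80, 74, 74, 73, 74, 74, 74, 74, 74, 73, 74, 73]
w6 228 [158, 160, 161, 157, 151, 140, 131, 125, 111, 91, 77, 71, 73, 73, 73, 73, 73, 73, 73, 74, 73, 73]
w6 272 [132, 129, 129, 129, 127, 129, 128, 124, 112, 91, 76, 73, 73, 72, 73, 73, 73, 73, 74, 74, 74, 74]
w6 278 [151, 151, 152, 151, 149, 142, 135, 134, 127, 119, 107, 102, 97, 97, 95, 90, 87, 84, 81, 79, 77, 76]
w9 222 [218, 219, 217, 203, 172, 141, 129, 129, 130, 125, 113, 92, 80, 76, 74, 74, 74, 74, 78, 82, 88, 90]
w9 228 [222, 221, 221, 212, 182, 146, 132, 131, 132, 125, 110, 88, 75, 73, 75, 74, 74, 73, 76, 82, 86, 90]
w9 272 [132, 131, 133, 146, 167, 177, 167, 152, 141, 130, 113, 92, 78, 74, 74, 74, 74, 75, 77, 82, 88, 90]
w9 278 [130, 130, 130, 129, 129, 133, 141, 145, 140, 129, 113, 94, 79, 74, 74, 75, 75, 75, 77, 81, 86, 89]
w6 18.834330201825427
w6 21.087891982235625
w6 23.351300320483936
w9 15.876830670188705
w9 17.904843284914694
w9 19.125702213947367
```

Run:
```python
from h import *
def mid(p,a,b):
    s=p[a:b];t=(s.min()+s.max())/2;i=np.flatnonzero((s[:-1]-t)*(s[1:]-t)<=0)[0];return a+i+(t-s[i])/(s[i+1]-s[i])
for k,tk,f,a,b in (("w6","T6",181.7,214,232),("w7","T7",126.8,180,191),("n8","T7",138.8,178,192),("w9","T9",128.8,156,165)):
    im=cv2.imread(f"pics/{k}.png").astype(int);T=np.load(tk+".npy");p=im[:,224:230].mean((1,2))
    r=mid(p,a,b);print(k,r,p[a:b].round().astype(int).tolist(),"gap",(ray("wrist",[[252,f]],.068,T)[0,1]-ray("wrist",[[252,r]],.078,T)[0,1])*1e3)
```

```text
w6 224.00903614457832 [74, 74, 75, 74, 73, 73, 74, 73, 76, 81, 92, 102, 107, 110, 110, 112, 112, 112] gap 35.290664023547855
w7 186.328125 [74, 73, 74, 73, 73, 76, 79, 84, 87, 88, 89] gap 32.148265814448656
n8 186.34466019417476 [73, 73, 73, 73, 73, 72, 73, 75, 79, 84, 87, 88, 88, 89] gap 25.40218385702128
w9 161.0091743119266 [75, 74, 74, 73, 77, 82, 88, 90, 90] gap 24.871154183049207
```

The nose is still about 7 mm pressed with the robot clear. The chain's far end works out at about 49 mm past the mouth, which is inside the stop's 36–63 mm range. I'm handing in.

```bash
python3 -c "
from rig import job
print(job.hand_in())"
```

```text
the job is handed in; nothing more can be done
None
```

I handed the job in at about 27 s with the gripper clear: the offcut is in the tray, and the thin scion lies behind the thin rootstock, pushed up to what I read as the hidden stop. The nose measured about 7 mm of its 15 mm pressed in, and the other cuttings were left where they lay.

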